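Fit up a tube T-joint against the stop bar and rail

ROBOT

A 6-joint arm with a two-finger parallel gripper is mounted at the origin on the work surface. World frame = base frame: x ahead of the robot, y to its left, z up, the work surface at z = 0. Lengths are in m, angles in rad, forces in N, time in s.
With the tool pointing down it reaches from about 0.325 to 0.9 m from the base axis. Payload 6.1 kg.
Tool frame: the origin (TCP) lies midway between the tips of the shut fingers; the grasp point (between the pads) lies 19 mm behind it; x points along the fingers, y is the direction in which the jaws open and shut, and the axes are right-handed (so a half turn about x gives the same grasp; the last joint's range is limited). The gripper opens to 85 mm and grips with 20 to 120 N. Pads are 22 mm wide; open, the fingers measure 114 mm over their backs; the gripper's body (76 mm by 85 mm) begins 54 mm behind the grasp point. The pads swing forward as they close: fully open they stand 13 mm farther back than shut.
Start: joints at [-1.38, 0.22, 1.526, -0, 1.395, -0.126], TCP at [0.195, -0.594, 0.231] pointing down, gripper open.
Joint ranges: [-2.98, 2.98], [-0.91, 2.08], [0.09, 2.57], [-1.24, 4.39], [0.2, 2.65], [-2.68, 2.68]. Speed limits (rad/s): [2.57, 2.57, 3.01, 3.14, 3.14, 3.14].

INTERFACE

Orientations are given as [roll, pitch, yaw] about the fixed x, y, z axes, in that order (R = Rz(yaw) Ry(pitch) Rx(roll)).
In Python, from plant import movep, move_l, set_joints, gripper_to, hold, inverse_kinematics, observe, get_image, get_calibration, Unreachable, job_done gives the robot as it stands. Calls block until the motion is done:
- movep(position, orientation): joint-space move of the TCP to a pose.
- move_l(position, feed=0.15, rotation=None, max_force=None): straight line of the TCP; rotation=None keeps the orientation; feed is the mean speed in m/s. With max_force (N) it stops when the force on the tool has changed by that much, and returns True; else False.
- set_joints(angles): joint-space move.
- gripper_to(opening, f_grip=None): finger opening in m; f_grip is the grip in N (None keeps the last); returns when the fingers have stopped.
- hold(seconds).
- inverse_kinematics(position, orientation): joint angles nearest the present ones, or None.
- observe(): the state.
- get_image(name): name is "scene" or "top" or "wrist"; returns (picture, depth): 420x560x3 uint8, red, green, blue; 420x560 float32, m along the optical axis (not along the pixel's ray), 0 where there is no reading.
- get_calibration(name): a dict with "intrinsics" (3x3 intrinsics, pixels), "world_from_camera" (4x4, takes a point from camera to world coordinates). Camera axes: x right, y down, z forward; pixel columns grow to the right and rows downward; lengths in m; the calibration is good to about 2 mm. The wrist camera is an equidistant fisheye: a pixel r from the principal point sees the ray r / f radians off the axis. A picture is of the moment at which its call begins: read the wrist's pose just before it. get_calibration takes no time and is no camera call; for the wrist camera it gives the pose at the moment of the call.
A pose or a line that the arm cannot do raises Unreachable and nothing moves.
- job_done(): hands the job in, once; it reports no verdict.
The state is a dict: "time_s": time; "q": joint angles; "joint_velocities": joint speeds; "joint_torque": joint torques, N m; "eef_pos": TCP position; "tcp_rot": TCP orientation; "ft_force": force on the tool from outside, world axes, zero at the start; "torque": the same for the moment, N m; "opening": finger opening in m.
Only numpy, scipy, OpenCV 4.12 (cv2) and the standard library are available. Lean on these libraries where they do the work, as an engineer would, in place of code of your own. Each camera call takes 0.05 s, during which the arm holds its last target.

TASK

Fit up the T-joint on the jig plate so it can be tack-welded: push the loose cross tube along the plate until its long side lies flat against the stop bar and its end butts up square against the clamped rail tube, with no gap at either place. Only push it, with the fingertips or the outside of the fingers: do not lift it off the plate or tip it, and leave everything else lying where it is.

Things in the scene. Friction and masses are not known exactly. Their poses are not given: they have to be found in the camera images.
- cross_tube: the loose cross tube to push: plain rectangular aluminium tube with open ends, flat on the plate, 150 mm long (x) x 100 wide (y) x 50 high, wall 4 mm, about 0.46 kg, sliding with ordinary metal friction. Origin: centre of its underside. Lies up to 0.3 rad askew to the plate. An upright finger lowered in front of an open end meets the edge of the top wall, so the end can be pushed there.
- jig_plate: fixed jig: steel plate with small bores, 450 mm (x) x 500 (y) x 15 thick (top 15 mm above the table). Origin: centre of its underside; x away from the robot, square to the rail; y to the robot's left, along the rail. Two upright screw clamps hold the rail down: columns at plate (200, +-175) mm, spindles at (120, +-175) mm, grips up to 270 mm high; nothing of them is nearer than plate x = 100 mm.
- rail_face (a point): middle of the near face of the rail, a fixed aluminium tube of the same section as the cross tube (100 wide x 50 high), 440 mm long along the plate's y, its top 65 mm above the table. The point is at plate (70, 0) mm, 25 mm above the plate's top; axes as the plate's. The cross tube's end must butt against this face (the plane plate x = 70 mm).
- stop_bar: the fixed stop bar: dark steel, 140 mm long (x) x 40 wide (y) x 40 high, with two round bolt heads 8 mm high on top, standing on the plate square to the rail, to the left or right of the cross tube. Origin: centre of its underside; axes parallel to the plate's. The face towards the tube is 20 mm from the origin. About 50 mm is free between its far end and the rail.
- v_block: bystander: a small steel V-block, 60 x 44 x 36 mm, standing on the plate on the other side of the cross tube from the stop bar. Origin: centre of its underside. At least 50 mm are free between it and the cross tube at the start.
- bolt: bystander: a steel clamping bolt standing upright on its head at the plate's near left corner, 28 mm across, 45 mm high. Origin: centre of its underside.
- offcut: bystander: a short offcut of the same tube, 60 mm long (x) x 100 x 50 mm, on the table to the left of the plate. Origin: centre of its underside.
- slag_hammer: bystander: a slag hammer with a black rubber grip, about 250 mm long, lying on the table to the right of the plate. Origin: on the table under the middle of its handle.
- wire_brush: bystander: a wooden-backed wire brush, 200 x 28 x 36 mm, lying on the table to the right of the plate. Origin: centre of its underside.
- spray_can: bystander: an upright spray can, 64 mm across, 190 mm high, on the table to the left of the plate. Origin: centre of its underside.
Mind the look-alikes: they are no part of the job. What is shaped like the cross_tube but pink is not meant.

How it is judged:
By the outcome, as a careful person would: the job done as asked, in the order asked, and still so for the second after the job is handed in, with the robot touching nothing.
It also fails if it takes over 45 s, if anything falls off the work surface, if the arm or the gripper's body presses on something with over 40 N, if the wrist force passes 120 N, or if a joint passes its speed limit or range.

## Working session

There is one attempt and no reset: what is moved stays moved. The work goes in short steps, each a Python script; the robot and the scene stay as the last script left them, time stands still between calls to the robot, and variables do not carry over. Pictures are saved under pics/ and viewed, and the job is handed in when it is done.

```bash
ls; mkdir -p pics; python3 - <<'E'
from plant import *
import cv2,numpy as np
print(observe())
for n in ("scene","top"):
    im,d=get_image(n); c=get_calibration(n)
    cv2.imwrite(f"pics/{n}0.png",im[:,:,::-1]); np.savez(f"{n}0.npz",im=im,d=d,K=c["intrinsics"],T=c["world_from_camera"])
    print(n,c)
E
```

```text
pics
{'time_s': 0.0, 'q': array([-1.38010713e+00,  2.21230926e-01,  1.52762356e+00,  1.52639567e-05,
        1.39471446e+00, -1.26106555e-01]), 'joint_velocities': array([ 0.00088369,  0.00101208,  0.00040731,  0.00012931, -0.00031743,
       -0.00090927]), 'joint_torque': array([ 1.02968526e-03, -4.96897173e+01, -3.89390123e+01, -6.83769508e-05,
        1.12216108e-02, -2.67649693e-05]), 'eef_pos': array([ 0.19458188, -0.59329124,  0.23018969]), 'tcp_rot': array([-1.70450414,  1.56881997,  1.75388157]), 'ft_force': array([ 0.32927191, -0.78127712,  0.51144969]), 'torque': array([0.00556291, 0.03444866, 0.01527326]), 'opening': 0.08537098808454165}
scene {'intrinsics': array([[445.17666026,   0.        , 282.08541546],
       [  0.        , 445.17666026, 208.13791231],
       [  0.        ,   0.        ,   1.        ]]), 'world_from_camera': array([[-0.73880521,  0.42203748, -0.52540577,  1.11171687],
       [ 0.67390632,  0.45787473, -0.57982842,  0.68755534],
       [-0.0041393 , -0.78245453, -0.62269396,  0.80340114],
       [ 0.        ,  0.        ,  0.        ,  1.        ]])}
top {'intrinsics': array([[468.45395616,   0.        , 281.39361435],
       [  0.        , 468.45395616, 214.0316001 ],
       [  0.        ,   0.        ,   1.        ]]), 'world_from_camera': array([[ 2.59345410e-02, -9.92516566e-01,  1.19324205e-01,
         3.45962802e-01],
       [-9.99648798e-01, -2.63992415e-02, -2.31513595e-03,
         6.56513736e-05],
       [ 5.44787927e-03, -1.19222256e-01, -9.92852645e-01,
         1.46756576e+00],
       [ 0.00000000e+00,  0.00000000e+00,  0.00000000e+00,
         1.00000000e+00]])}
```

View pics/top0.png

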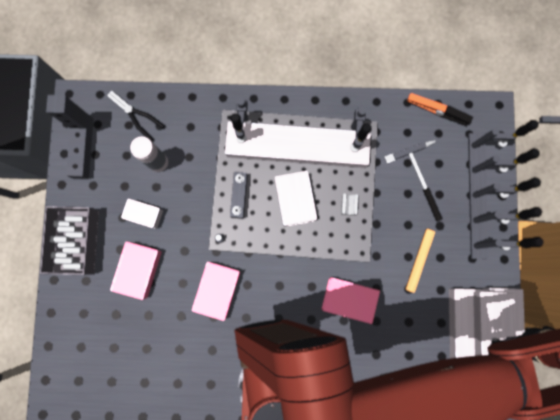

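View pics/scene0.png

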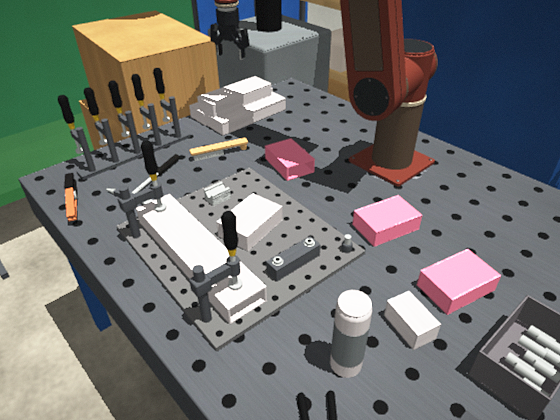

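```bash
cat > h.py <<'E'
import cv2,numpy as np
def load(f):
    z=np.load(f); return z["im"],z["d"],z["K"],z["T"]
def cloud(d,K,T):
    v,u=np.mgrid[:d.shape[0],:d.shape[1]]
    p=np.stack([(u-K[0,2])/K[0,0]*d,(v-K[1,2])/K[1,1]*d,d],-1)
    return p@T[:3,:3].T+T[:3,3]
def plane(uv,z,K,T):
    uv=np.atleast_2d(uv).astype(float)
    r=np.c_[(uv-[K[0,2],K[1,2]])/[K[0,0],K[1,1]],np.ones(len(uv))]@T[:3,:3].T
    s=(z-T[2,3])/r[:,2]; return T[:3,3]+r*s[:,None]
E
python3 - <<'E'
from h import *
im,d,K,T=load("top0.npz")
P=cloud(d,K,T)
for uv in [(296,198),(296,145),(225,230),(239,195),(350,195),(200,330),(180,230),(260,230),(320,240)]:
    print(uv,P[uv[1],uv[0]].round(4),im[uv[1],uv[0]])
crop=im[100:270,200:385]
cv2.imwrite("pics/topcrop0.png",cv2.resize(crop,None,fx=4,fy=4,interpolation=cv2.INTER_CUBIC)[:600,:740,::-1])
cv2.imwrite("pics/topcrop0.png",cv2.resize(crop,None,fx=3.5,fy=3.5,interpolation=cv2.INTER_CUBIC)[:,:,::-1])
Z=P[:,:,2]
for nm,u0,u1,v0,v1,lo,hi in [("tube",265,330,168,235,.05,.08),("rail",218,378,118,170,.055,.075),("stop",224,255,168,225,.04,.062),("plate",200,385,105,270,.008,.022)]:
    m=np.zeros(Z.shape,np.uint8); m[v0:v1,u0:u1]=((Z>lo)&(Z<hi))[v0:v1,u0:u1]
    if nm=="tube" or nm=="rail": m[im.min(2)<120]=0
    pts=np.argwhere(m)[:,::-1]
    zz=np.median(Z[m>0]); z={"tube":.065,"rail":.065,"stop":.055,"plate":.015}[nm]
    w=plane(pts,z,K,T)
    r=cv2.minAreaRect(w[:,:2].astype(np.float32)*1000)
    print(nm,len(pts),zz.round(4),r)
    print(cv2.boxPoints(r).round(1).tolist())
E
```

```text
(296, 198) [ 0.5643 -0.0461  0.067 ] [253 251 252]
(296, 145) [ 0.729  -0.0425  0.0655] [252 249 250]
(225, 230) [0.4658 0.1704 0.0165] [197 193 198]
(239, 195) [0.5708 0.1276 0.0546] [124 126 138]
(350, 195) [ 0.5855 -0.2163  0.0208] [198 197 201]
(200, 330) [ 0.158   0.2368 -0.0018] [116 116 127]
(180, 230) [0.4633 0.3132 0.0011] [113 114 125]
(260, 230) [0.4687 0.0619 0.0153] [190 186 190]
(320, 240) [ 0.4426 -0.1252  0.015 ] [176 171 177]
tube 1622 0.064 ((564.3289184570312, -44.174774169921875), (150.0055389404297, 100.24410247802734), 12.024920463562012)
[[480.5, -10.800000190734863], [501.3999938964844, -108.80000305175781], [648.0999755859375, -77.5999984741211], [627.2000122070312, 20.5]]
rail 4214 0.0639 ((733.4291381835938, -47.64988708496094), (439.6025085449219, 103.46817779541016), 87.05192565917969)
[[670.5, -264.5], [773.7999877929688, -269.79998779296875], [796.4000244140625, 169.1999969482422], [693.0999755859375, 174.5]]
stop 571 0.0544 ((571.29736328125, 130.2907257080078), (40.91891860961914, 140.54052734375), 87.08089447021484)
[[500.1000061035156, 113.4000015258789], [640.4000244140625, 106.30000305175781], [642.5, 147.10000610351562], [502.20001220703125, 154.3000030517578]]
plate 13747 0.0141 ((612.2550048828125, -34.328887939453125), (496.791259765625, 566.7656860351562), 2.387005090713501)
[[352.29998779296875, 238.5], [375.8999938964844, -327.79998779296875], [872.2000122070312, -307.1000061035156], [848.5999755859375, 259.20001220703125]]
```

View pics/topcrop0.png

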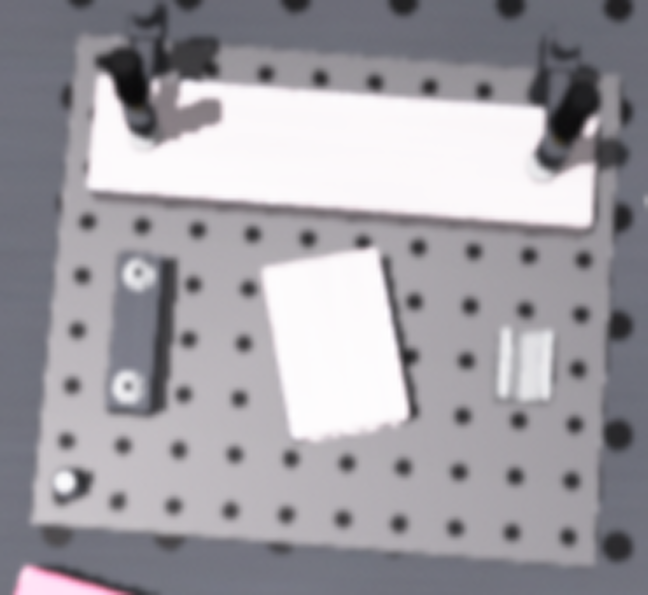

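```bash
cat >> h.py <<'E'
from scipy.spatial.transform import Rotation as Rn
YAW=-0.051
ex=np.array([np.cos(YAW),np.sin(YAW),0]); ey=np.array([-np.sin(YAW),np.cos(YAW),0])
def W(xp,yp,z): return xp*ex+yp*ey+np.array([0,0,z])
def rpy(jaw):
    x=np.array([0,0,-1.]); return Rn.from_matrix(np.c_[x,jaw,np.cross(x,jaw)]).as_euler('xyz')
def PC(p): return np.array([p[0]*ex[0]+p[1]*ex[1],p[0]*ey[0]+p[1]*ey[1]])
E
python3 - <<'E'
from h import *
from plant import *
im,d,K,T=load("top0.npz"); P=cloud(d,K,T); Z=P[:,:,2]
m=np.zeros(Z.shape,bool); m[185:222,334:366]=(Z>.03)[185:222,334:366]
w=P[m]; q=np.array([PC(a) for a in w]); print("vblock",len(w),q.min(0),q.max(0),np.median(w[:,2]))
o=observe(); print(Rn.from_euler('xyz',o["tcp_rot"]).as_matrix().round(2))
for nm,j in (("ex",ex),("-ex",-ex),("ey",ey),("-ey",-ey)):
    for p in (W(.568,-.106,.12),W(.47,.089,.12),np.array([.25,-.42,.32])):
        print(nm,p.round(3),inverse_kinematics(p,rpy(j)))
E
```

```text
vblock 295 [ 0.34550963 -0.20552759] [0.59296212 0.01770202] 0.043120933025285524
[[-0.    0.31 -0.95]
 [ 0.   -0.95 -0.31]
 [-1.   -0.   -0.  ]]
ex [ 0.562 -0.135  0.12 ] [-3.71952269e-01  2.13588830e-01  1.75287215e+00 -4.44089210e-16
  1.17513168e+00 -3.20952269e-01]
ex [0.474 0.065 0.12 ] [-2.89167168e-02 -2.00845366e-02  2.00575123e+00 -4.44089210e-16
  1.15592596e+00  2.20832832e-02]
ex [ 0.25 -0.42  0.32] [-1.1953974  -0.15631802  1.74791698  0.          1.5499937  -1.1443974 ]
-ex [ 0.562 -0.135  0.12 ] None
-ex [0.474 0.065 0.12 ] None
-ex [ 0.25 -0.42  0.32] [-1.1953974  -0.15631802  1.74791698  0.          1.5499937   1.99719526]
ey [ 0.562 -0.135  0.12 ] [-0.37195227  0.21358883  1.75287215  0.          1.17513168 -1.8917486 ]
ey [0.474 0.065 0.12 ] [-2.89167168e-02 -2.00845366e-02  2.00575123e+00 -4.44089210e-16
  1.15592596e+00 -1.54871304e+00]
ey [ 0.25 -0.42  0.32] None
-ey [ 0.562 -0.135  0.12 ] [-0.37195227  0.21358883  1.75287215  0.          1.17513168  1.24984406]
-ey [0.474 0.065 0.12 ] [-2.89167168e-02 -2.00845366e-02  2.00575123e+00 -4.44089210e-16
  1.15592596e+00  1.59287961e+00]
-ey [ 0.25 -0.42  0.32] [-1.1953974  -0.15631802  1.74791698  0.          1.5499937   0.42639893]<sys>:0: UserWarning: Gimbal lock detected. Setting third angle to zero since it is not possible to uniquely determine all angles.
```

```bash
python3 -W ignore - <<'E'
from h import *
from plant import *
R=rpy(ex)
movep([.25,-.42,.32],R)
movep(W(.568,-.106,.14),R)
print("t",observe()["time_s"])
print(move_l(W(.568,-.106,.018),feed=.12,max_force=10))
o=observe();print(o["time_s"],o["eef_pos"],PC(o["eef_pos"]),o["ft_force"],o["opening"])
im,d=get_image("top");c=get_calibration("top")
cv2.imwrite("pics/top1.png",cv2.resize(im[90:280,180:400],None,fx=3,fy=3,interpolation=cv2.INTER_CUBIC)[:,:,::-1])
im,d=get_image("scene")
cv2.imwrite("pics/scene1.png",im[:,:,::-1])
E
```

```text
t 2.7417
False
3.9083 [ 0.56268833 -0.13514919  0.01896337] [ 0.56884633 -0.1062888 ] [0.51616903 0.26177476 0.10511172] 0.08540956984422465
```

View pics/top1.png

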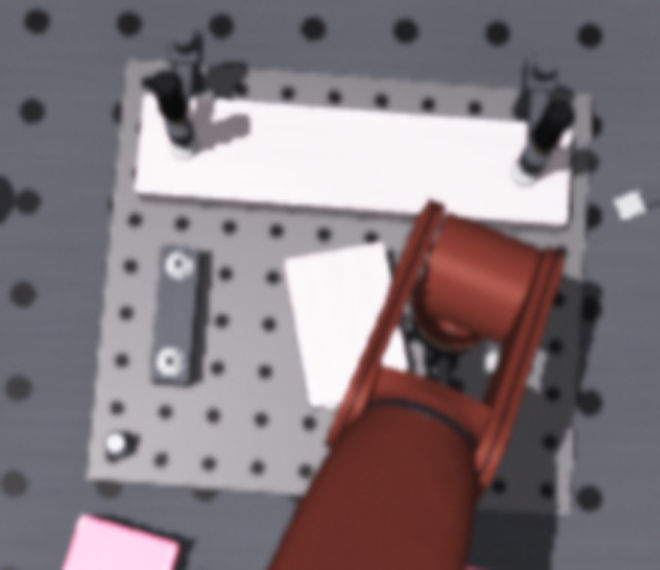

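View pics/scene1.png

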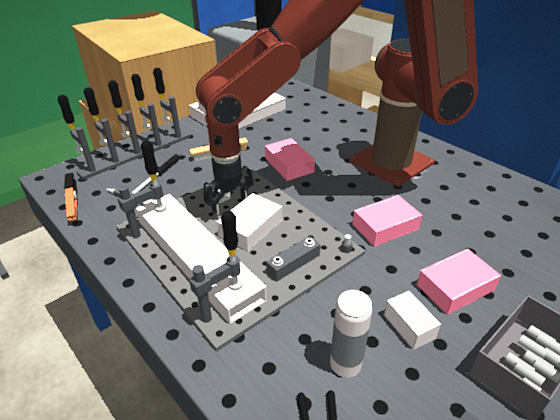

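The open gripper is down between the tube (crop px ~350,320) and the V-block, and neither has been disturbed. I'll push toward the stop bar now.

```bash
python3 -W ignore - <<'E'
from h import *
from plant import *
def st(s):
    o=observe();print(s,round(o["time_s"],2),PC(o["eef_pos"]).round(4),o["eef_pos"][2].round(4),PC(o["ft_force"]).round(1),o["ft_force"][2].round(1))
for y in (-.06,-.02,.01):
    h=move_l(W(.568,y,.018),feed=.06,max_force=15); st(("y",y,h))
    if h: break
else:
    h=move_l(W(.568,.045,.018),feed=.02,max_force=10); st(("stop",h))
for n in("top","scene"):
    im,d=get_image(n)
    if n=="top": im=cv2.resize(im[90:280,180:400],None,fx=3,fy=3,interpolation=cv2.INTER_CUBIC)
    else: im=cv2.resize(im[150:350,100:380],None,fx=2.8,fy=2.8,interpolation=cv2.INTER_CUBIC)
    cv2.imwrite(f"pics/{n}2.png",im[:,:,::-1])
E
```

```text
('y', -0.06, False) 4.92 [ 0.5682 -0.0598] 0.018 [-0.3  0.4] 0.6
('y', -0.02, False) 5.74 [ 0.568  -0.0195] 0.018 [0.9 0.1] -0.3
('y', 0.01, False) 6.39 [0.568  0.0106] 0.018 [0.8 0.3] 0.6
('stop', True) 7.48 [0.5677 0.0316] 0.0177 [-0.  -1.3] 0.6
```

View pics/scene2.png

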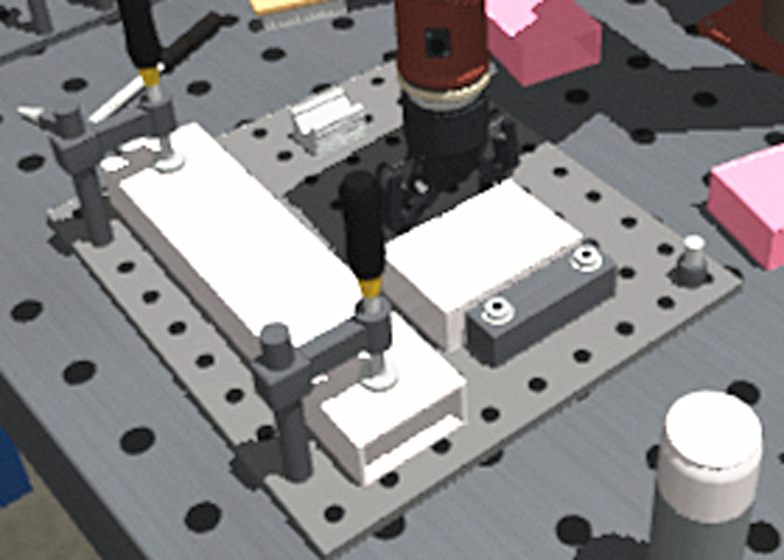

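View pics/top2.png

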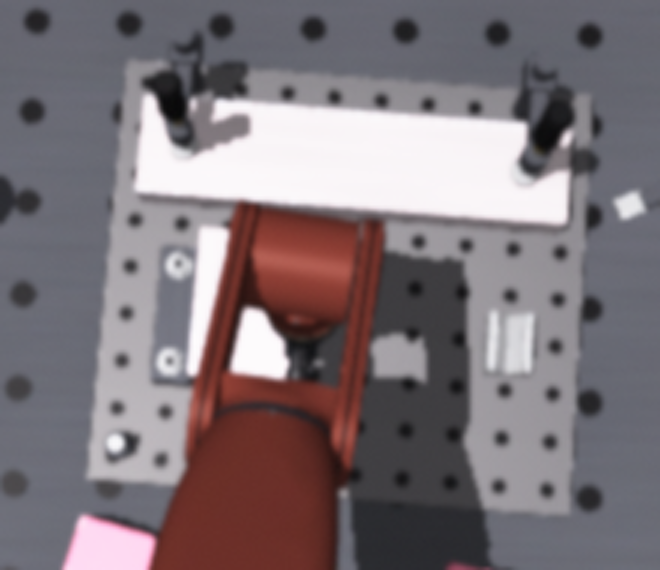

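The side lies flat on the stop bar (scene crop px 440–580, 250–350). I'll back off, lift and look at it unobstructed.

```bash
cat > look.py <<'E'
from h import *
from plant import *
def look(k):
    im,d=get_image("top");c=get_calibration("top");K,T=c["intrinsics"],c["world_from_camera"]
    np.savez(f"top{k}.npz",im=im,d=d,K=K,T=T)
    cv2.imwrite(f"pics/top{k}.png",cv2.resize(im[90:280,180:400],None,fx=3,fy=3,interpolation=cv2.INTER_CUBIC)[:,:,::-1])
    im2,d2=get_image("scene");c2=get_calibration("scene")
    np.savez(f"scene{k}.npz",im=im2,d=d2,K=c2["intrinsics"],T=c2["world_from_camera"])
    cv2.imwrite(f"pics/scene{k}.png",cv2.resize(im2[150:350,100:380],None,fx=2.8,fy=2.8,interpolation=cv2.INTER_CUBIC)[:,:,::-1])
    m=(im.min(2)>225).astype(np.uint8); m[:168]=0; m[245:]=0; m[:,:235]=0; m[:,335:]=0
    n,l,s,_=cv2.connectedComponentsWithStats(m); i=1+s[1:,4].argmax()
    w=plane(np.argwhere(l==i)[:,::-1],.065,K,T)
    r=cv2.minAreaRect((w[:,:2]*1000).astype(np.float32)); print(s[i],r,[PC(b).round(1) for b in cv2.boxPoints(r)])
def st(s):
    o=observe();print(s,round(o["time_s"],2),PC(o["eef_pos"]).round(4),o["eef_pos"][2].round(4),PC(o["ft_force"]).round(1),o["ft_force"][2].round(1))
E
python3 -W ignore - <<'E'
from look import *
move_l(W(.568,.005,.018),feed=.1)
move_l(W(.568,.005,.13),feed=.2)
R=rpy(-ey)
movep(W(.43,.085,.13),R); gripper_to(.04); st("pre"); print(observe()["opening"])
look(3)
E
```

```text
pre 10.72 [0.4301 0.085 ] 0.13 [-0.9  0.3] 0.2
0.0402896234588148
[ 244  168   35   43 1354] ((592.485595703125, 60.194671630859375), (99.40693664550781, 130.41188049316406), 87.3208999633789) [array([523.7,  40.3]), array([654.1,  40.9]), array([653.6, 140.3]), array([523.2, 139.7])]
```

View pics/top3.png

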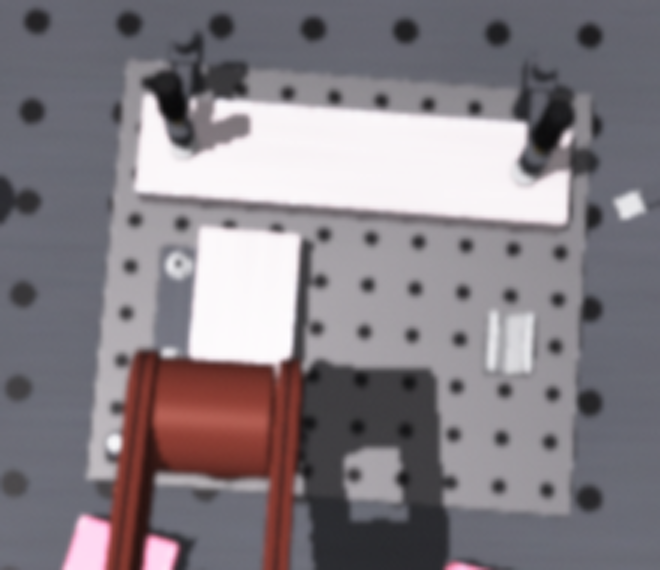

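View pics/scene3.png

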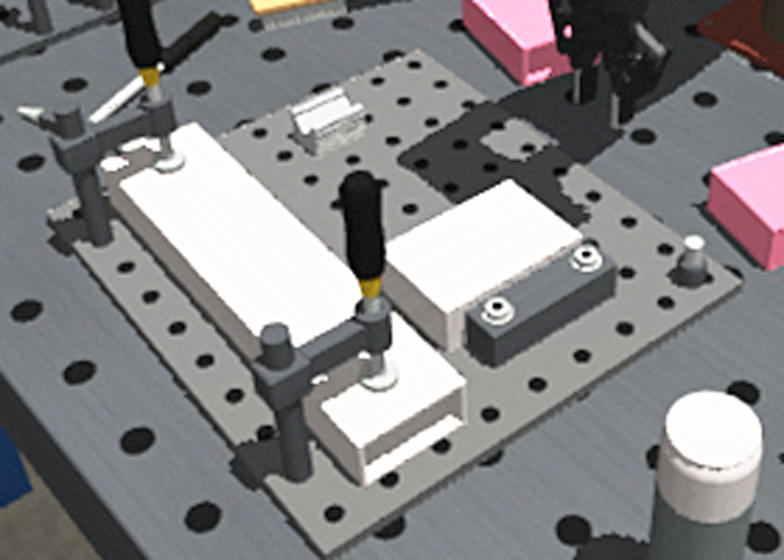

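```bash
python3 -W ignore - <<'E'
from look import *
move_l(W(.455,.088,.13),feed=.15)
print(move_l(W(.455,.088,.030),feed=.12,max_force=10)); st("low")
h=move_l(W(.505,.088,.030),feed=.05,max_force=15); st(("a",h))
if not h:
    h=move_l(W(.545,.088,.030),feed=.02,max_force=10); st(("b",h))
look(4)
E
```

```text
False
low 12.12 [0.4556 0.088 ] 0.0307 [-0.7 -0.8] 0.4
('a', False) 13.28 [0.5048 0.088 ] 0.0298 [-1.7 -0.7] 0.2
('b', True) 14.5 [0.528 0.088] 0.0293 [0.1 0.4] -0.4
[246 168  34   6 177] ((646.6334838867188, 57.84195327758789), (15.52977180480957, 100.61053466796875), 1.5550938844680786) [array([631.2, 140.3]), array([639.,  40.]), array([654.5,  41.2]), array([646.7, 141.5])]
```

View pics/top4.png

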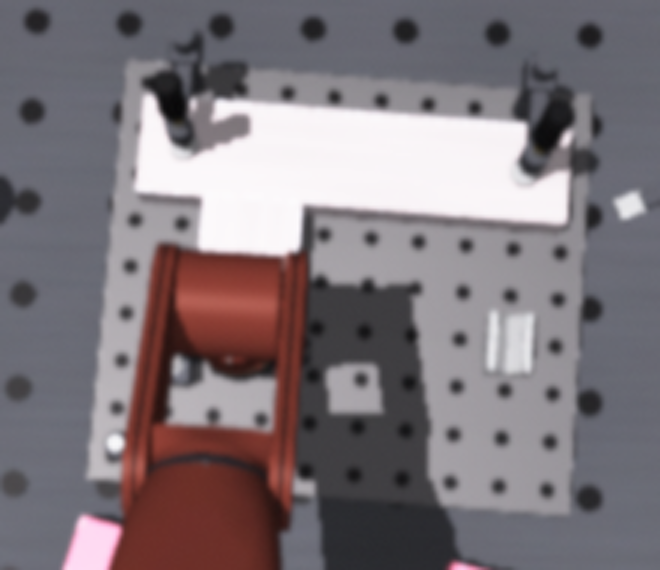

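View pics/scene4.png

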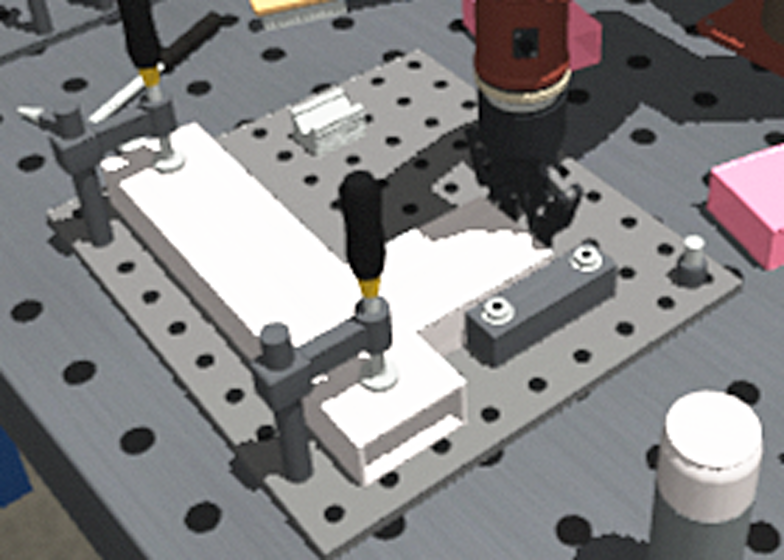

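The end is against the rail (top crop px 200–305, 200). I'll re-seat the side, then the end, and check unobstructed.

```bash
python3 -W ignore - <<'E'
from look import *
move_l(W(.500,.088,.030),feed=.1)
move_l(W(.500,.088,.13),feed=.2)
movep(W(.585,-.005,.13),rpy(ex)); gripper_to(.06)
print(move_l(W(.585,-.005,.022),feed=.15,max_force=10)); st("low")
h=move_l(W(.585,.022,.022),feed=.06,max_force=8); st(("a",h))
if not h: h=move_l(W(.585,.045,.022),feed=.015,max_force=10); st(("b",h))
move_l(W(.585,.0,.022),feed=.1)
move_l(W(.585,.0,.13),feed=.2)
movep(W(.48,.088,.13),rpy(-ey)); gripper_to(.04)
move_l(W(.495,.088,.030),feed=.15,max_force=10); st("low")
h=move_l(W(.518,.088,.030),feed=.06,max_force=8); st(("c",h))
if not h: h=move_l(W(.545,.088,.030),feed=.015,max_force=10); st(("d",h))
move_l(W(.49,.088,.030),feed=.1)
move_l(W(.49,.088,.15),feed=.2)
movep([.35,-.25,.25],rpy(ex)); st("end")
look(5)
E
```

```text
False
low 18.38 [ 0.5858 -0.0051] 0.0229 [0.5 0.2] -0.5
('a', False) 18.98 [0.585  0.0224] 0.0221 [-0.1 -0.6] 0.3
('b', True) 19.82 [0.5847 0.0316] 0.0217 [ 0.4 -1.1] 1.2
low 23.66 [0.4956 0.088 ] 0.0307 [-0.1 -0.1] 0.8
('c', False) 24.19 [0.5182 0.088 ] 0.03 [ 0.2 -0.2] -0.6
('d', True) 25.13 [0.528 0.088] 0.0292 [-0.1  0.2] -0.4
end 28.43 [ 0.3623 -0.2315] 0.2495 [-0.7  0.4] -0.2
[ 244  168   36   40 1261] ((597.0123291015625, 60.203582763671875), (99.4871597290039, 122.47240447998047), 87.20404815673828) [array([532. ,  40.7]), array([654.5,  41. ]), array([654.3, 140.4]), array([531.8, 140.2])]
```

View pics/top5.png

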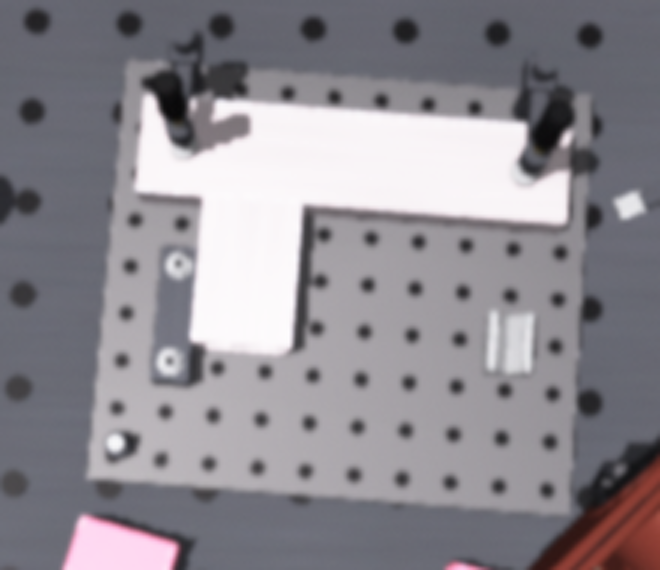

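View pics/scene5.png

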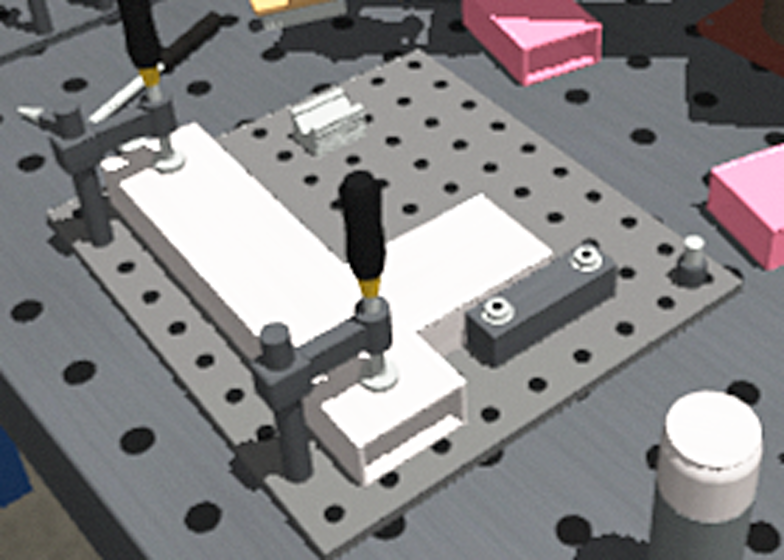

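The clear view shows the end flush on the rail (px 200–305, 205) and the side flush on the stop bar (px ~195, 250–345). Both presses stopped at the same coordinates as before, so the tube hadn't moved. I'll hand it in.

```bash
python3 -W ignore - <<'E'
from look import *
a=load("top0.npz")[0].astype(int);b=load("top5.npz")[0].astype(int)
d=np.abs(a-b).max(2)
for n,(u0,u1,v0,v1) in dict(vblock=(338,362,188,220),bolt=(212,228,230,248),stop=(228,240,172,218),offcut=(118,165,195,230),can=(128,165,130,172),hammer=(385,445,135,225),brush=(403,437,225,295)).items():
    print(n,np.percentile(d[v0:v1,u0:u1],[50,95]))
job_done(); print(observe()["time_s"])
E
```

```text
vblock [10. 11.]
bolt [10. 11.]
stop [ 9.5 11. ]
offcut [ 7. 10.]
can [ 7. 10.]
hammer [8. 9.]
brush [ 71. 164.]
the job is handed in; nothing more can be done
the job is handed in; nothing more can be done
```

```bash
python3 -c "
from h import *
cv2.imwrite('pics/top5full.png',load('top5.npz')[0][:,:,::-1])"
```

```text
(no output)
```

View pics/top5full.png

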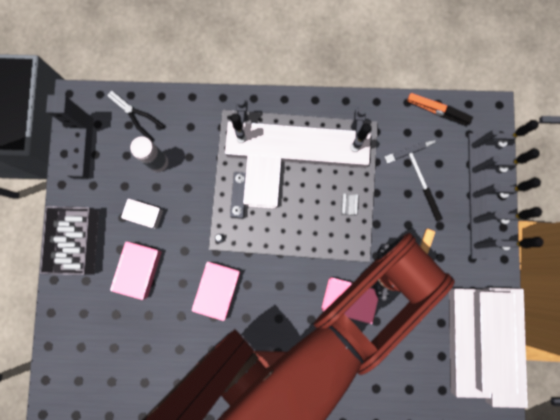

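I pushed the cross tube flat against the stop bar with the open fingers. I then pushed its end against the rail with two fingertips and gave each face one more light press. The tube was never gripped, lifted or tipped. The job is handed in, about 28.5 s in of the 45 s allowed.

**Seating:** both second presses stopped where the first ones did, within 0.1 mm (0.0316 m on the side, 0.528 m on the end), so the tube had not shifted in between.

**Top view, arm clear:**

| Check | Tube | Reference |
|---|---|---|
| Side against stop bar | 140.2 mm | 139 mm |
| End against rail | about 682 mm | 683–685 mm |
| Angle | −2.8° | −2.95° (rail), −2.9° (stop bar) |

These differences of about 1–2 mm and 0.15° are within what the camera can resolve. No gap showed in either view, but the images alone could not rule out one under a millimetre.

**Forces:** each press was set to stop after a 10 N change in force, far below the 120 N limit.

**Other objects:** the V-block, bolt, stop bar, offcut, spray can and hammer look unchanged from the first picture. The wire brush failed that comparison because the parked arm hides most of it in the last picture. Its visible end is where it was, and at 0.25 m up the gripper was well above it.

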